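# Draw back the locating pin of a welding jig and hold it

### The job

Take hold of the tall pin in the welding jig, the one with the long straight handle, and draw it straight back along its leaning bore, without forcing it sideways, until its tip stands about midway in the open gap between the strap and the bush rail, clear of the strap (about 30 mm out). Never draw the tip up into the bush rail, leave the short round-knobbed pin seated and the things lying around alone, and finish still holding the tall pin steady there.

Things in the scene. Friction and masses are not known exactly. Their poses are not given: they have to be found in the camera images.
- tall_pin: The pin to draw: plain steel, round, 186 mm long, loose in either station. Origin: centre of its tip; +z up along the pin (turn about z is arbitrary). Along z: 16 mm shank 0-98 mm, 27 mm collar 98-104 (rests on the bush rail), neck to 110, straight ribbed handle, diameter 22, 110-186. 0.2-0.45 kg; let go, it slides back in.
- short_pin: The other pin, in the other station, to be left seated: same shank and collar, but a round mushroom knob 32 mm wide on a neck; 134 mm long in all. Origin and axes as for the tall pin.
- saddle: Fixed leaning upper part of the jig. Origin midway between the two seated pin tips, 42 mm above the table. +z: up along both bores, leaning 30 degrees to the jig's front; y: from station to station, at y = +-55, x = 0. Along z: steel strap (clearance holes) 3-15 mm, open gap 15-48, grey bush rail 48-98. A seated tip is at z = 0; the drawn tip belongs near z = 31 mm.
- jig: The jig's base plate 130 x 230 x 10 mm, bolted to the table; origin at the centre of its underside; +x to its back, away from the robot, y along the stations. Above it the bush rail and strap are 44 mm wide in x; cheeks 12 mm thick close both ends at y = +-98 mm, as high as the rail. Bores are about 1.2 mm wider than the 16 mm shanks.
- spanner: Bystander: spanner 27 x 184 x 8 mm lying between robot and jig; origin at the centre of its underside.
- rod_tube: Bystander: plastic electrode tube 19 x 160 x 19 mm lying to the left of the jig; origin at the centre of its underside.
- bracket: Bystander: small sheet angle bracket 34 x 44 x 30 mm standing behind the jig; origin at the centre of its underside.
There are look-alikes about, which are no part of the job. What is shaped like the tall_pin but blue or red is not meant.

How it is judged:
By the outcome, as a careful person would: the job done as asked, in the order asked, and still so for the second after the job is handed in, while the arm keeps its last pose, push and grip.
It also fails if it takes over 32 s, if anything falls off the work surface, if the arm or the gripper's body presses on something with over 40 N, if the wrist force passes 120 N, or if a joint passes its speed limit or range.

### The arm

A 6-joint arm with a two-finger parallel gripper is mounted at the origin on the work surface; the furniture and walls round the work are solid. World frame = base frame: x ahead of the robot, y to its left, z up, the work surface at z = 0. Lengths are in mm, angles in rad, forces in N, time in s.
With the tool pointing down it reaches from about 350 to 775 mm from the base axis. Payload 7.3 kg.
Tool frame: the origin (TCP) lies at the very end of the fingers, on their centre line; the grasp point (between the pads) lies 19 mm behind it; x points along the fingers, y is the direction in which the jaws open and shut, and the axes are right-handed (so a half turn about x gives the same grasp; the last joint's range is limited). The gripper opens to 92 mm and grips with 3 to 60 N. Pads are 19 mm wide; open, the fingers measure 130 mm over their backs; the gripper's body (75 mm by 190 mm) begins 47 mm behind the grasp point.
Start: joints at [0.979, 0.342, 1.524, -0, 1.275, -0.146], TCP at [226.359, 473.718, 204.741] pointing down, gripper open.
Joint ranges: [-2.53, 2.53], [-0.77, 2.02], [0.04, 2.7], [-1, 4.14], [0.28, 2.66], [-3.11, 3.11]. Speed limits (rad/s): [2.57, 2.57, 3.14, 3.14, 3.14, 3.14].

### API

Orientations are given as [roll, pitch, yaw] about the fixed x, y, z axes, in that order (R = Rz(yaw) Ry(pitch) Rx(roll)).
In Python, from plant import bot gives the robot as it stands.
- The arm moves only by the tool step_arm, never from a script. Its argument "targets" is a list that holds one entry, the list of rows, each a list of 4 numbers: the shift along the tool's x, y, z in m, then the turn about the tool's x in degrees. A call has exactly 5 rows; each row is the pose to reach, as a shift and turn from the pose measured when the call began, along the tool's axes at that moment; what a row does not reach only later rows make up. A row lasts 1/12 s, in which the tool goes at most 41.7 mm and 7.16 degrees, less where a joint would pass 70% of its speed; a pose out of reach is approached as far as the arm can. A call with a gripper value outside its range is refused whole. "jaw" is the closure, from 0 (fully open) to 1 (shut), set as the call begins (left out, the last holds). The fingers move at their own pace and stop on an object; the grip force is fixed at half the most. Time passes only in rows, so rows that repeat a pose let the fingers close, or fill a call up. It gives the time, the measured TCP pose, the force and the opening at its end, in the units of the state.
- bot.get_obs(): the state, without advancing time (a new reading comes with each control period).
- bot.capture(name): name is "scene" or "side" or "wrist"; returns a dict with "color" (400x640x3 uint8, red, green, blue), "depth" (400x640 float32, mm along the optical axis (not along the pixel's ray), 0 where there is no reading), "fov_y" (degrees; the focal length in pixels is half the picture's height over the tangent of half this angle, whatever the lens; pixels are square), "cx", "cy" (the principal point, pixels), "dist_coeffs" ([k1, k2, p1, p2, k3] as OpenCV has them; the pictures are not rectified), "rvec" (rotation vector, rad) and "tvec" (3), from world to camera coordinates, as OpenCV has them. Camera axes: x right, y down, z forward; pixel columns grow to the right and rows downward; lengths in mm; the calibration is good to about 2 mm. A picture is of the moment at which its call begins.
- bot.close_job(): hands the job in, once; it reports no verdict.
The state is a dict: "time": time; "joint_positions": joint angles; "dq": joint speeds; "tau": joint torques, N m; "tool_pos": TCP position; "tcp_rot": TCP orientation; "contact_force": force on the tool from outside, world axes, zero at the start; "moment": the same for the moment, N m; "grip_width": finger opening in mm.
Only numpy, scipy, OpenCV 4.12 (cv2) and the standard library are available. Lean on these libraries where they do the work, as an engineer would, in place of code of your own. Each camera call takes 0.05 s, during which the arm holds its last target. There are 200 camera calls.

## Working session

There is one attempt and no reset: what is moved stays moved. The work goes in short steps, Python scripts to look and compute and a tool call to move; the robot and the scene stay as the last step left them, time stands still between calls to the robot, and variables do not carry over. Pictures are saved under pics/ and viewed, about 8 in all and at most 12, crops included, and the job is handed in when it is done.

Besides the shell and the picture viewer there is one more tool, called after "Request:" as a command line: name --argument value ..., lists and objects as JSON in quotes. step_arm: Moves the arm, as the interface text tells. Its arguments: {"type":"object","properties":{"targets":{"type":"array","items":{"type":"array","items":{"type":"array","items":{"type":"number"}}}},"jaw":{"type":"number"}},"required":["targets"]}

```bash
mkdir -p pics; cat > h.py <<'E'
import numpy as np, cv2
from plant import bot
from scipy.spatial.transform import Rotation as R
def K(c):
    f=200/np.tan(np.radians(c["fov_y"])/2); return np.array([[f,0,c["cx"]],[0,f,c["cy"]],[0,0,1]])
def cap(n,fn=None):
    c=bot.capture(n)
    if fn: cv2.imwrite(f"pics/{fn}.png",c["color"][:,:,::-1])
    np.save(f"/tmp/{n}.npy",c,allow_pickle=True); return c
def cloud(c):
    h,w=c["depth"].shape; u,v=np.meshgrid(np.arange(w),np.arange(h))
    p=cv2.undistortPoints(np.stack([u,v],-1).reshape(-1,1,2).astype(np.float64),K(c),np.array(c["dist_coeffs"],float)).reshape(h,w,2)
    d=c["depth"].astype(float); P=np.dstack([p[...,0]*d,p[...,1]*d,d])
    M=cv2.Rodrigues(np.array(c["rvec"],float))[0]
    X=(P-np.array(c["tvec"]).reshape(3))@M; X[d<=0]=np.nan; return X
def proj(c,X):
    return cv2.projectPoints(np.array(X,float).reshape(-1,3),np.array(c["rvec"],float),np.array(c["tvec"],float),K(c),np.array(c["dist_coeffs"],float))[0].reshape(-1,2)
E
python3 - <<'E'
from h import *
print(bot.get_obs())
a=cap("scene","scene0");b=cap("side","side0")
for c in (a,b): print(c["fov_y"],c["dist_coeffs"],-cv2.Rodrigues(np.array(c["rvec"],float))[0].T@np.array(c["tvec"]).reshape(3))
E
```

```text
{'time': 0.0, 'joint_positions': array([ 9.79005366e-01,  3.42748430e-01,  1.52503324e+00,  1.28112490e-05,
        1.27536366e+00, -1.46006288e-01]), 'dq': array([ 0.00016274, -0.00155455,  0.00085602,  0.00307663,  0.0001079 ,
       -0.00018065]), 'tau': array([-5.41553181e-04, -4.31243491e+01, -2.44224930e+01,  7.16901803e-02,
        5.59424073e-02, -1.41549922e-04]), 'tool_pos': array([226.09469177, 473.33630379, 204.02597172]), 'tcp_rot': array([-1.72469228,  1.56924359, -2.1704807 ]), 'contact_force': array([-0.23980848, -0.06890101, -0.02137642]), 'moment': array([-0.05670482, -0.05002789,  0.0484757 ]), 'grip_width': 91.84418994135616}
46.11041807525221 [0.02959198 0.         0.         0.         0.        ] [-115.59385772 -401.18008379  748.94384597]
52.28929490946128 [0.00967155 0.         0.         0.         0.        ] [161.26542352 920.37625082 728.43903365]
```

View pics/scene0.png

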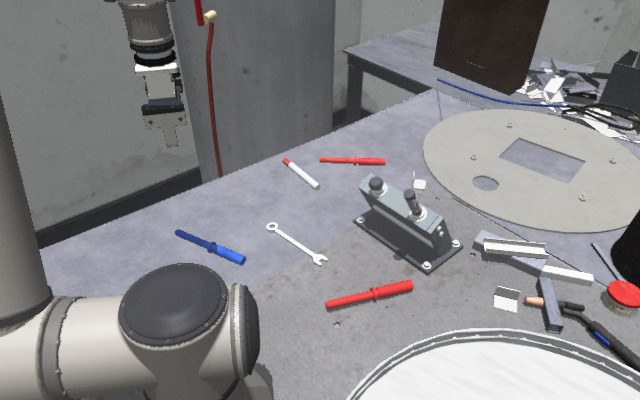

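View pics/side0.png

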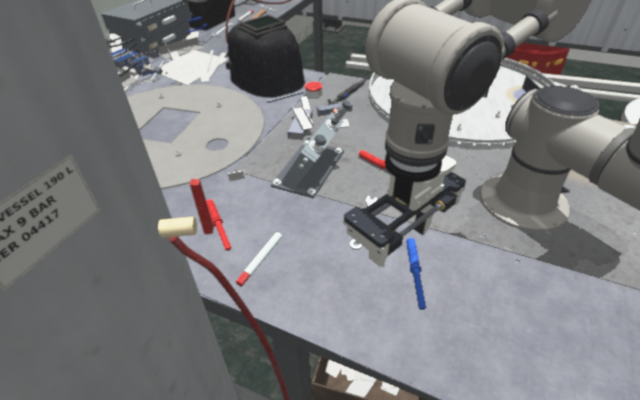

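The scene view shows the jig at about (410,215). The tall pin is in the right-hand station, with its handle near (412,203), and the knob pin is at (376,186). The side view shows the jig at about (310,160).

```bash
python3 - <<'E'
from h import *
for n,(u0,u1,v0,v1) in (("scene",(345,470,165,275)),("side",(265,365,90,200))):
    c=np.load(f"/tmp/{n}.npy",allow_pickle=True).item(); X=cloud(c)
    P=X[v0:v1,u0:u1].reshape(-1,3); P=P[np.isfinite(P).all(1)]
    q=P[(P[:,2]>6)&(P[:,2]<14)]; 
    # keep main cluster
    m=np.median(q[:,:2],0); q=q[np.linalg.norm(q[:,:2]-m,axis=1)<170]
    print(n,len(P),len(q),"plate",cv2.minAreaRect(q[:,:2].astype(np.float32)))
    t=P[P[:,2]>120]; 
    print("high",len(t),t.min(0) if len(t) else 0,t.max(0) if len(t) else 0, np.round(t[t[:,2].argsort()[::-1][:8]]))
    im=cv2.resize(c["color"][v0:v1,u0:u1,::-1],None,fx=5,fy=5,interpolation=cv2.INTER_CUBIC); cv2.imwrite(f"pics/crop_{n}.png",im)
E
```

```text
scene 13699 2110 plate ((572.5614013671875, 78.53707885742188), (133.68292236328125, 232.7279815673828), 0.6637691855430603)
high 1469 [472.48875999 -31.01257634 120.00223103] [547.63824426 188.57866334 207.81750277] [[487.  26. 208.]
 [489.  20. 208.]
 [486.  28. 207.]
 [488.  24. 206.]
 [478.  28. 206.]
 [486.  17. 206.]
 [491.  26. 206.]
 [488.  21. 206.]]
side 10947 1341 plate ((562.8870849609375, 83.35001373291016), (241.87457275390625, 213.75689697265625), 83.61468505859375)
high 870 [472.71193256 -20.72647072 120.00234014] [552.10177613 187.01660143 207.25825614] [[490.  28. 207.]
 [485.  26. 207.]
 [489.  22. 207.]
 [489.  31. 206.]
 [486.  30. 206.]
 [488.  25. 206.]
 [481.  21. 205.]
 [488.  18. 205.]]
```

View pics/crop_scene.png

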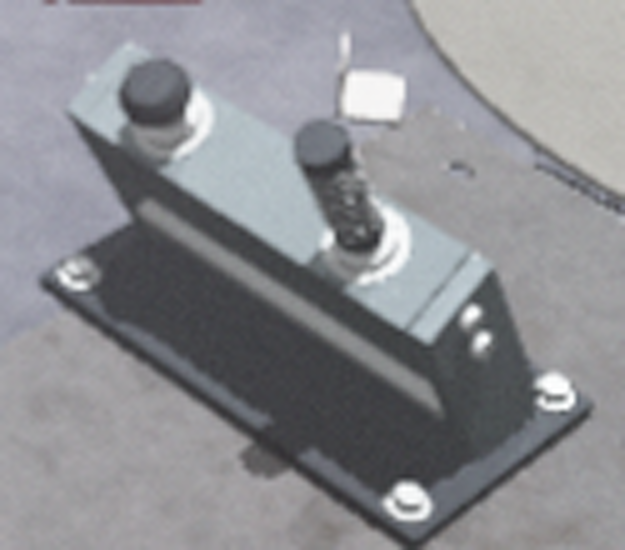

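The plate fit agrees with the given sizes: 134x233, centre (572.5, 78.5), yaw 0.66°. Next I fit the handle axis.

```bash
cat >> h.py <<'E'
from scipy.optimize import least_squares
def fitpin(n,r=11.,smin=114,smax=182,guess=(571,23.5),off=0):
    c=np.load(f"/tmp/{n}.npy",allow_pickle=True).item(); X=cloud(c).reshape(-1,3); X=X[np.isfinite(X).all(1)]
    def axis(p):
        a=np.array([np.tan(p[2]),np.tan(p[3]),1]); return a/np.linalg.norm(a)
    p=np.array([guess[0]-75,guess[1],-np.radians(30),0.]); z0=42+150*.866
    for tol in (9,5,3,3):
        a=axis(p); o=np.array([p[0],p[1],z0]); d=X-o; s=d@a; rr=np.linalg.norm(d-s[:,None]*a,axis=1)
        Q=X[(s>smin-150+off)&(s<smax-150+off)&(rr<r+tol)&(rr>r-tol)]
        f=lambda p:(lambda d,a:np.linalg.norm(d-(d@a)[:,None]*a,axis=1)-r)(Q-np.array([p[0],p[1],z0]),axis(p))
        p=least_squares(f,p,loss='soft_l1').x
    return p,len(Q),np.std(f(p))
E
python3 - <<'E'
from h import *
for n in ("scene","side"):
    p,k,s=fitpin(n); print(n,p[:2].round(1),np.degrees(p[2:]).round(1),k,s.round(2))
    X=cloud(np.load(f"/tmp/{n}.npy",allow_pickle=True).item()).reshape(-1,3)
    # rail top plane: z=98 of saddle
    m=(X[:,2]>110)&(X[:,2]<142)&(X[:,1]>40)&(X[:,1]<165)&(X[:,0]>495)&(X[:,0]<560)
    Q=X[m]; 
    for _ in range(6):
        c=np.median(Q,0) if _==0 else Q.mean(0); nn=np.linalg.svd(Q-c,full_matrices=False)[2][2]; nn*=np.sign(nn[2]); Q=Q[abs((Q-c)@nn)<(6 if _<2 else 2.5)]
    print("rail n",nn.round(3),len(Q),c.round(1),"d",(Q.mean(0)@nn).round(1), Q.min(0).round(0),Q.max(0).round(0))
o=bot.get_obs(); print(R.from_euler('xyz',o["tcp_rot"]).as_matrix().round(3))
E
```

```text
scene [499.1  23.5] [-30.2   0.1] 201 0.68
rail n [-0.497 -0.004  0.868] 605 [521.5  94.7 123.7] d -152.3 [504.  40. 113.] [545. 165. 138.]
side [498.9  25.2] [-30.2   0.3] 170 1.15
rail n [-0.493 -0.003  0.87 ] 336 [525.1 100.8 126.6] d -148.9 [505.  40. 114.] [544. 165. 138.]
[[-0.001  0.431  0.902]
 [-0.001  0.902 -0.431]
 [-1.    -0.001 -0.   ]]
```

Request:
step_arm --targets '[[[-0.012,-0.02,0.031,-5.2],[-0.024,-0.04,0.062,-10.4],[-0.036,-0.06,0.093,-15.6],[-0.048,-0.08,0.124,-20.8],[-0.058,-0.1,0.155,-26.2]]]' --jaw 0

```text
time: 0.52
tool_pos: [323.3, 314.9, 262.8]
tcp_rot: [-2.145, 1.569, -2.129]
contact_force: [1.6, 0.4, 0.4]
grip_width: 91.5
```

```bash
cat >> h.py <<'E'
def go(t):
    o=bot.get_obs(); M=R.from_euler('xyz',o["tcp_rot"]).as_matrix()
    print("t",round(o["time"],2),o["tool_pos"].round(1),"F",o["contact_force"].round(1),"w",round(o["grip_width"],1),"\nM",M.round(3).tolist(),"\nshift mm",(M.T@(np.array(t)-o["tool_pos"])).round(1),"turn",np.degrees(np.arctan2(M[0,1],M[1,1])).round(2))
E
python3 -c "
from h import *
go([499,24.3,260])"
```

```text
t 0.52 [323.3 314.9 262.8] F [1.6 0.4 0.4] w 91.5 
M [[-0.001, -0.017, 1.0], [-0.001, 1.0, 0.017], [-1.0, -0.001, -0.001]] 
shift mm [   3.  -293.5  170.8] turn -0.95
```

Request:
step_arm --targets '[[[0,-0.032,0.019,0.3],[0,-0.064,0.038,0.3],[0,-0.096,0.057,0.3],[0,-0.128,0.076,0.3],[0,-0.16,0.095,0.3]]]'

```text
time: 0.93
tool_pos: [421.3, 154.7, 262.7]
tcp_rot: [-2.318, 1.569, -2.307]
contact_force: [0.3, 0.5, 0.3]
grip_width: 91.6
```

Request:
step_arm --targets '[[[0,-0.032,0.019,0],[0,-0.064,0.038,0],[0,-0.096,0.057,0],[0,-0.125,0.072,0],[0,-0.132,0.075,0]]]'

```text
time: 1.35
tool_pos: [499.5, 19.5, 262.0]
tcp_rot: [-2.119, 1.568, -2.111]
contact_force: [-0.9, -0.1, -0.4]
grip_width: 91.7
```

```bash
python3 -c "
from h import *
go([499,24.3,260])
c=cap('wrist','wrist1')
print(proj(c,[[499,24.3,172],[482.8,24,200]]))
try: print(fitpin('wrist',guess=(574,24.3)))
except Exception as e: print(e)
"
```

```text
t 1.35 [499.5  19.5 262. ] F [-0.9 -0.1 -0.4] w 91.7 
M [[-0.002, -0.008, 1.0], [-0.003, 1.0, 0.008], [-1.0, -0.003, -0.002]] 
shift mm [ 2.   4.8 -0.4] turn -0.44
[[327.31380371 193.54368617]
 [327.76061699 184.94744574]]
(array([ 5.00031024e+02,  2.50932216e+01, -5.26930121e-01, -2.22401854e-03]), 286, np.float64(0.2369683107265953))
```

View pics/wrist1.png

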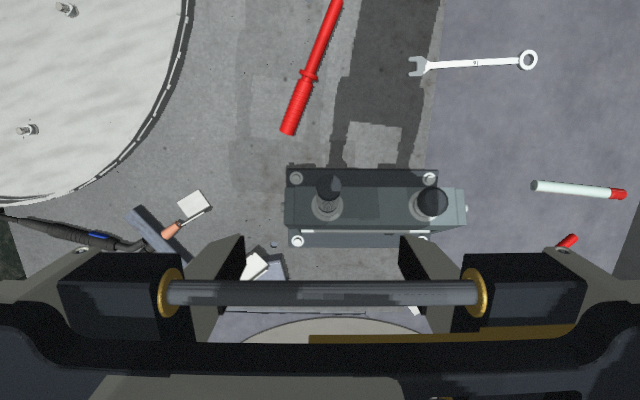

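The wrist view shows the handle at (328,190), where the estimate projects. Its own fit gives (500.0, 25.1) at height 172. Descending.

Request:
step_arm --targets '[[[0,0.0053,0,-0.2],[0.02,0.0053,0,-0.2],[0.04,0.0053,0,-0.2],[0.05,0.0053,0,-0.2],[0.05,0.0053,0,-0.2]]]'

```text
time: 1.82
tool_pos: [496.6, 27.6, 209.7]
tcp_rot: [-3.022, 1.564, -3.009]
contact_force: [-0.3, 0.1, -0.5]
grip_width: 91.9
```

```bash
python3 -c "
from h import *
go([499.7,25,153])
c=cap('wrist','wrist2')
p,k,s=fitpin('wrist',guess=(574,24.3)); print(p[:2],np.degrees(p[2:]),k,s)
"
```

```text
t 1.82 [496.6  27.6 209.7] F [-0.3  0.1 -0.5] w 91.9 
M [[-0.007, -0.013, 1.0], [-0.001, 1.0, 0.013], [-1.0, -0.001, -0.007]] 
shift mm [56.7 -2.6  3.5] turn -0.74
[500.17573081  25.08184426] [-30.29525517  -0.05663423] 222 0.2042312466247843
```

Request:
step_arm --targets '[[[0.015,-0.0026,0.003,0],[0.03,-0.0026,0.003,0],[0.045,-0.0026,0.0032,0],[0.056,-0.0026,0.0034,0],[0.0565,-0.0026,0.0035,0]]]'

```text
time: 2.28
tool_pos: [499.8, 25.8, 153.9]
tcp_rot: [-3.03, 1.564, -3.016]
contact_force: [-0.1, 0.6, 0.5]
grip_width: 92.0
```

```bash
python3 -c "
from h import *
go([499.9,25,153]); print(bot.get_obs()['dq'])
c=cap('wrist','wrist3')
p,k,s=fitpin('wrist',guess=(574,24.3)); print(p[:2],np.degrees(p[2:]),k,s)
go([499.9,25,153]); print(bot.get_obs()['dq'])
"
```

```text
t 2.28 [499.8  25.8 153.9] F [-0.1  0.6  0.5] w 92.0 
M [[-0.007, -0.014, 1.0], [-0.001, 1.0, 0.014], [-1.0, -0.001, -0.007]] 
shift mm [ 0.9 -0.8  0.1] turn -0.79
[-0.00296007 -0.01422329 -0.03765279  0.00090164  0.0260207  -0.00241956]
[499.91607931  24.63178493] [-29.2096144    1.38705626] 32 0.14339797477247687
t 2.33 [500.4  25.6 154.9] F [ 0.2 -0.9  0.3] w 92.0 
M [[-0.005, -0.014, 1.0], [-0.001, 1.0, 0.014], [-1.0, -0.001, -0.005]] 
shift mm [ 1.9 -0.6 -0.5] turn -0.79
[-0.005036   -0.0181122  -0.03154938 -0.00194391  0.01352161 -0.00233145]
```

View pics/wrist3.png

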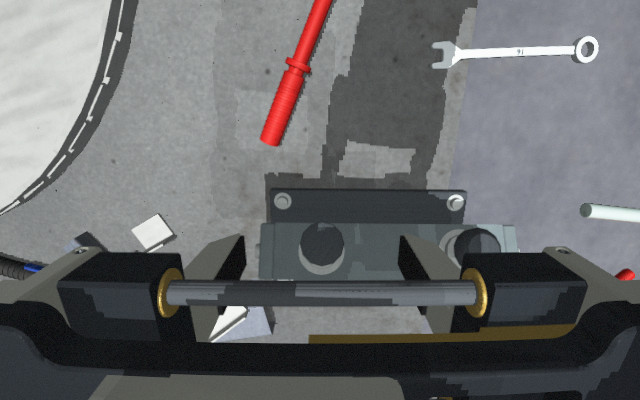

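The handle top is at (322,242), centred between the finger pads (about 215 and 430). Closing.

Request:
step_arm --targets '[[[0.001,-0.0006,0,0],[0.001,-0.0006,0,0],[0.001,-0.0006,0,0],[0.001,-0.0006,0,0],[0.001,-0.0006,0,0]]]' --jaw 1

```text
time: 2.75
tool_pos: [500.7, 25.0, 154.4]
tcp_rot: [-2.904, 1.566, -2.89]
contact_force: [0.2, 0.2, -0.1]
grip_width: 63.0
```

Request:
step_arm --targets '[[[0,0,0,0],[0,0,0,0],[0,0,0,0],[0,0,0,0],[0,0,0,0]]]'

```text
time: 3.17
tool_pos: [500.7, 24.9, 154.4]
tcp_rot: [-2.915, 1.566, -2.902]
contact_force: [0.1, 1.0, 0.1]
grip_width: 30.1
```

```bash
python3 -c "
from h import *
go([499.9,25,153]);print(bot.get_obs()['moment'])"
```

```text
t 3.17 [500.7  24.9 154.4] F [0.1 1.  0.1] w 30.1 
M [[-0.005, -0.014, 1.0], [-0.001, 1.0, 0.014], [-1.0, -0.001, -0.005]] 
shift mm [ 1.4  0.1 -0.7] turn -0.79
[ 0.01636887 -0.06932892  0.04660658]
```

Request:
step_arm --targets '[[[0,0,0,0],[0,0,0,0],[0,0,0,0],[0,0,0,0],[0,0,0,0]]]'

```text
time: 3.58
tool_pos: [500.6, 25.0, 154.3]
tcp_rot: [-2.958, 1.566, -2.944]
contact_force: [-0.2, 0.5, -0.9]
grip_width: 20.8
```

```bash
python3 -c "
from h import *
go([499.9,25,153]);print(bot.get_obs()['moment'])"
```

```text
t 3.58 [500.6  25.  154.3] F [-0.2  0.5 -0.9] w 20.8 
M [[-0.005, -0.014, 1.0], [-0.001, 1.0, 0.014], [-1.0, -0.001, -0.005]] 
shift mm [ 1.3 -0.  -0.7] turn -0.79
[ 0.16913276  0.0597061  -0.02571167]
```

Gripped at width 20.8 with almost no side force. I draw in small steps along the 30° lean and check the force after each one.

Request:
step_arm --targets '[[[-0.0013,0,-0.00075,0],[-0.0026,0,-0.0015,0],[-0.0039,0,-0.00225,0],[-0.0052,0,-0.003,0],[-0.0052,0,-0.003,0]]]'

```text
time: 4.0
tool_pos: [497.5, 24.9, 159.7]
tcp_rot: [-2.931, 1.566, -2.917]
contact_force: [-0.1, -0.0, -3.2]
grip_width: 20.7
```

```bash
python3 -c "
from h import *
go([485.1,24.8,181.15]);print(bot.get_obs()['moment'])"
```

```text
t 4.0 [497.5  24.9 159.7] F [-0.1 -0.  -3.2] w 20.7 
M [[-0.005, -0.014, 1.0], [-0.001, 1.0, 0.014], [-1.0, -0.001, -0.005]] 
shift mm [-21.4   0.  -12.5] turn -0.79
[ 0.006245   -0.02217477  0.01576044]
```

The pin follows freely: 3.2 N, which is about its weight, and no side force.

Request:
step_arm --targets '[[[-0.0022,0,-0.0013,0],[-0.0044,0,-0.0026,0],[-0.0066,0,-0.0039,0],[-0.0088,0,-0.0051,0],[-0.011,0,-0.0064,0]]]'

```text
time: 4.42
tool_pos: [491.0, 24.9, 171.0]
tcp_rot: [-2.921, 1.566, -2.907]
contact_force: [0.7, 0.7, -4.0]
grip_width: 20.8
```

```bash
python3 -c "
from h import *
go([485.1,24.8,181.15]);print(bot.get_obs()['moment'])"
```

```text
t 4.42 [491.   24.9 171. ] F [ 0.7  0.7 -4. ] w 20.8 
M [[-0.005, -0.014, 1.0], [-0.001, 1.0, 0.014], [-1.0, -0.001, -0.005]] 
shift mm [-10.1   0.   -5.9] turn -0.79
[ 0.05678995 -0.11345424 -0.00594004]
```

Request:
step_arm --targets '[[[-0.0022,0,-0.0013,0],[-0.0044,0,-0.0026,0],[-0.0066,0,-0.0039,0],[-0.0088,0,-0.0051,0],[-0.01,0,-0.0058,0]]]'

```text
time: 4.83
tool_pos: [485.2, 24.8, 181.5]
tcp_rot: [-2.895, 1.566, -2.881]
contact_force: [1.5, 0.8, -4.1]
grip_width: 20.6
```

Request:
step_arm --targets '[[[0,0,0,0],[0,0,0,0],[0,0,0,0],[0,0,0,0],[0,0,0,0]]]'

```text
time: 5.25
tool_pos: [485.1, 24.8, 181.3]
tcp_rot: [-2.917, 1.566, -2.903]
contact_force: [-0.6, 0.1, -3.0]
grip_width: 21.0
```

```bash
python3 - <<'E'
from h import *
go([485.1,24.8,181.15]);print(bot.get_obs()['moment'])
a=np.array([-.5,-.0058,.866])
tip0=np.array([499.9,25,172])-150.1*a; print("seated tip est",tip0)
c=cap('scene')
X=cloud(c)
print("pix tip0,15,31,48,98,collar129,top217",proj(c,[tip0+s*a for s in (0,15,31,48,98,129,217)]).round(0).tolist())
u0,u1,v0,v1=370,470,165,265
cv2.imwrite('pics/s4.png',cv2.resize(c["color"][v0:v1,u0:u1,::-1],None,fx=6,fy=6,interpolation=cv2.INTER_CUBIC))
# collar/handle seen in depth: axis coordinate of points near axis
d=X.reshape(-1,3)-tip0; s=d@a; r=np.linalg.norm(d-s[:,None]*a,axis=1)
for lo in range(96,150,2):
    m=(s>=lo)&(s<lo+2)&(r<16); print(lo,m.sum(),np.round(np.median(r[m]),1) if m.any() else '',end=' | ')
E
```

```text
t 5.25 [485.1  24.8 181.3] F [-0.6  0.1 -3. ] w 21.0 
M [[-0.005, -0.014, 1.0], [-0.001, 1.0, 0.014], [-1.0, -0.001, -0.005]] 
shift mm [ 0.2  0.  -0. ] turn -0.79
[ 0.04981598 -0.0132959  -0.03973755]
seated tip est [574.95     25.87058  42.0134 ]
pix tip0,15,31,48,98,collar129,top217 [[427.0, 233.0], [425.0, 230.0], [424.0, 227.0], [422.0, 223.0], [418.0, 213.0], [415.0, 206.0], [405.0, 184.0]]
96 27 11.6 | 98 37 12.9 | 100 11 12.3 | 102 3 10.1 | 104 4 8.9 | 106 6 9.6 | 108 1 10.3 | 110 5 9.6 | 112 1 9.6 | 114 4 9.7 | 116 2 10.1 | 118 1 10.9 | 120 2 11.7 | 122 0  | 124 0  | 126 1 14.4 | 128 2 14.6 | 130 7 15.1 | 132 16 11.7 | 134 24 12.8 | 136 6 13.3 | 138 3 11.9 | 140 2 11.7 | 142 7 12.7 | 144 3 12.8 | 146 4 12.3 | 148 7 12.6 |
```

View pics/s4.png

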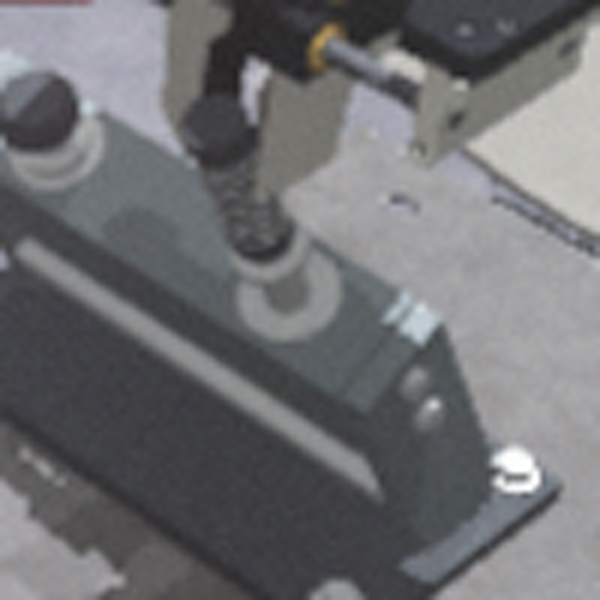

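The picture shows the collar lifted off the rail with bare shank below it, from about (265,265) to (290,300). The short pin is still seated at (40,130). Depth puts the collar top 134–136 mm along the bore, against 135 expected. Handing in.

```bash
python3 -c "
from h import *
print(bot.close_job()); go([485.1,24.8,181.15])"
```

```text
the job is handed in; nothing more can be done
None
the job is handed in; nothing more can be done
```

I gripped the tall pin by its handle and drew it 31 mm back along the 30° bore. I handed the job in at about 5.3 s with the arm still holding it. The tip should stand near z = 31 mm, midway in the gap between strap and bush rail, though it is hidden and I did not see it directly.

- **Draw distance:** the tool moved 31.1 mm along the bore. Depth points put the collar top at about 134–136 mm along the bore, against 135 expected, so I saw no sign of slip.
- **Forces:** during the draw the load on the wrist was about 3–4 N downward, roughly the pin's weight. Side force stayed within about 1.5 N.
- **Grip:** the finger opening stayed steady at 20.6–21.0 mm. That is slightly under the 22 mm handle diameter, and I put the difference down to the ribs.
- **Other things:** the last picture shows the short pin still seated. The wrist force stayed near zero until the draw began, so I saw no sign of touching anything else.
- **Disagreements:** the pin-position estimates from the different cameras differed by up to about 1.5 mm. I used the wrist camera's value, and the near-zero side force when the jaws closed supported it. A last state reading after hand-in was refused.

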